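# Index the ear-cup swing arm one hole

### The arm

A 6-joint arm with a two-finger parallel gripper is mounted at the origin on the work surface. World frame = base frame: x ahead of the robot, y to its left, z up, the work surface at z = 0. Lengths are in m, angles in degrees, forces in N, time in s.
With the tool pointing down it reaches from about 0.375 to 0.75 m from the base axis. Payload 9 kg.
Tool frame: the origin (TCP) lies on the centre line of the jaws, within the pads' length; the fingertips stand 22 mm ahead of it and the grasp point (between the pads) lies 3 mm ahead of it (manip.tip_extent is the distance from the TCP to the fingertips, in m); z points along the fingers, y is the line along which they close (so a half turn about z gives the same grasp; the last joint's range is limited). The gripper opens to 85 mm and grips with 20 to 120 N. Pads are 22 mm wide; open, the fingers measure 114 mm over their backs; the gripper's body (76 mm by 85 mm) begins 54 mm behind the grasp point. The pads swing forward as they close: fully open they stand 13 mm farther back than shut.
Start: joints at [-82.26, 5.964, 5.575, 89.605, 0, 77.527], TCP at [0.207, -0.563, 0.215] pointing down, gripper open.
Joint ranges: [-171.21, 171.21], [-48.23, 106.86], [-62.78, 66.21], [-105.2, 120.99], [-86.42, 89.51], [-180, 180]. Speed limits (degrees/s): [127.2, 127.2, 147.25, 180, 180, 180].

### API

Orientations are given as [roll, pitch, yaw] about the fixed x, y, z axes, in that order (R = Rz(yaw) Ry(pitch) Rx(roll)).
In Python, from cell import manip gives the robot as it stands. The module is installed in compiled form; this text tells all that it offers.
- The arm moves only by the shell command python3 -m handwheel 'ROWS' [FORCE]. ROWS is JSON, a list of rows, each an object with "translation": the shift along the world's x, y, z in m, a list of three; "angular": the turn, a rotation vector about the world's x, y, z in rad, a list of three; "claw": the closure in counts, from 0 (fully open) to 255 (shut). In form: [{"translation": [dx, dy, dz], "angular": [ax, ay, az], "claw": claw}, ...]. A call has 1 to 10 rows; each row shifts and turns the commanded pose from where the row before left it; what a row does not reach is not made up. A row lasts 1/12 s, in which the tool goes at most 41.7 mm and 7.16 degrees, less where a joint would pass 70% of its speed; a pose out of reach is approached as far as the arm can. A call with a gripper value outside its range is refused whole. The fingers move at their own pace and stop on an object; FORCE is the grip in N (left out, the last holds). Time passes only in rows, so rows that do not move let the fingers close. It gives the time, the measured TCP pose, the force, the opening and the grip force at its end, in the units of the state.
- manip.observe(): the state, without advancing time (a new reading comes with each control period).
- manip.snapshot(name): name is "side" or "top"; returns a dict with "color" (400x640x3 uint8, red, green, blue), "mtx" (3x3 intrinsics, pixels), "rvec" (rotation vector, rad) and "tvec" (3), from world to camera coordinates, as OpenCV has them. Camera axes: x right, y down, z forward; pixel columns grow to the right and rows downward; lengths in m; the calibration is good to about 2 mm. A picture is of the moment at which its call begins. There is no depth.
- manip.finish_job(): hands the job in; it is judged then, once.
Trained networks look in a picture, given as the dict that the camera call returned (one of the last four; its "shot" number tells which), for a name from the list of things; names that differ only in an ending like _2 or _b are one class to them, and where a whole thing is asked for, a point or a joint stands for the part that bears it (a point fixed in the world has none). Each returns a list of dicts, best first, with "confidence" (0 to 1); they miss things now and then, are a little off and sometimes report something else, mostly with a low value. They report only what shows in the picture. A call takes as long as a camera call.
- manip.spot_in(picture, thing): "xy" ([column, row] as shares, 0 to 1, of the picture: columns of its width, rows of its height, amid what is visible of it).
- manip.trace(picture, thing): "mask" (400x640 bool, what is visible of it) and "xy" ([column, row] as shares, 0 to 1, of the picture: columns of its width, rows of its height, amid what is visible of it).
- manip.mark_of(picture, thing): "xy" ([column, row] as shares, 0 to 1, of the picture: columns of its width, rows of its height: a listed point, or the origin of a listed thing).
The state is a dict: "time": time; "joint_pos": joint angles; "joint_velocities": joint speeds; "tau": joint torques, N m; "tcp_pos": TCP position; "ee_rot": TCP orientation; "contact_force": force on the tool from outside, world axes, zero at the start; "wrist_torque": the same for the moment, N m; "finger_gap": finger opening in m; "grip_force": force on a finger pad.
Only numpy, scipy, OpenCV 4.12 (cv2) and the standard library are available. Lean on these libraries where they do the work, as an engineer would, in place of code of your own. Each camera call takes 0.05 s, during which the arm holds its last target. There are 200 camera calls.

### The job

The yellow swing arm of the ear-cup fixture is locked in the middle hole of its index plate. Hook a fingertip under the red pull ring without pinching it, gently lift the spring pin out of the hole, swing the arm exactly one hole towards the side where the blue tote stands, and let the pin drop fully home in that hole. Then leave the fixture clear, and do not disturb the two totes, the loose ear cup or the screwdriver.

Things in the scene. Friction and masses are not known exactly. Their poses are not given: they have to be found in the camera images.
- fixture: bolted-down fixture: blue base 265 x 272 x 16 mm; on its near part an aluminium index plate, top 30 mm above the table, with five 11 mm holes on a 170 mm radius about the pivot, 20 degrees (0.349 rad) apart. Origin on the pivot axis at table height; the middle hole lies at x = -170 mm, +z up. Handle gently: well under 30 N on any part
- pivot (a point): point on the vertical pivot axis of the swing arm, 80 mm above the table. Follow the arm in an arc about it. The finger need not be quite square to the ring: dipping 45 to 65 degrees below level and up to 30 degrees askew it still passes, and it may keep its direction through the swing
- swing_arm (a joint): angle of the yellow arm (36 mm wide, top 53 mm above the table), rad. 0 = middle hole, the start; growing values swing the ring end to the fixture's +y (the robot's left): holes at -0.698, -0.349, 0, 0.349, 0.698. Light friction, stays where left; locked while the pin is in a hole (about 0.01 play)
- index_pin (a joint): lift of the spring pin, m: 0 = fully home, 0.030 = upper stop. The 8 mm round-nosed pin stands 12 mm deep in its hole and is clear of the plate above 0.012. The spring pushes it down: about 5 N to start, 8 N at the top. Freed over the solid plate it rides at about 0.012 and drops when it meets a hole
- pin_head (a point): top of the dark 18 mm pin head that carries the ring's foot, on the pin axis 170 mm from the pivot, 82 mm above the table with the pin home; under it the 26 mm plunger body. Behind the ring (towards the pivot) there is free space down to the arm's top as far as the arm's own fixed ear cup: 72 mm diameter, top 84 mm above the table, centred 68 mm from the pivot
- ring_center (a point): centre of the opening of the rigid red pull ring on the pin: inner diameter 56 mm, wire 5 mm, 105 mm above the table with the pin home; moves with arm and pin, 147.5 mm from the pivot axis. Site +x points level to the pivot, +z up. The ring leans 45 degrees, rising from its foot towards the pivot: a finger pointing along (1, 0, -1) of the point passes square through it
- blue_tote: loose open blue tote with three ear cups in it, 170 x 110 x 75 mm, origin at the centre of its underside; stands to the left (+y) or right (-y) of the fixture and so tells which way to swing; not to be disturbed
- yellow_tote: loose empty open yellow tote, 170 x 110 x 75 mm, origin at the centre of its underside, on the side opposite the blue one; not to be disturbed
- ear_cup: loose black ear cup with a red stripe, 72 mm diameter, 30 mm high, origin at the centre of its underside; beside the fixture; not to be disturbed
- screwdriver: loose orange screwdriver 180 mm long lying along its x, origin at the underside; beside the fixture; not to be disturbed

How it is judged:
By the outcome, as a careful person would: the job done as asked, in the order asked, and still so for the second after the job is handed in, with the robot touching nothing.
It also fails if it takes over 42 s, if anything falls off the work surface, if the arm or the gripper's body presses on something with over 40 N, if the wrist force passes 120 N, or if a joint passes its speed limit or range.

## Working session

There is one attempt and no reset: what is moved stays moved. The work goes in short steps, Python scripts to look and compute and a shell command to move; the robot and the scene stay as the last step left them, time stands still between calls to the robot, and variables do not carry over. Pictures are saved under pics/ and viewed, at most 10 in all, crops included, and the job is handed in when it is done.

```bash
mkdir -p pics; cat > h.py <<'E'
import numpy as np, cv2
from cell import manip
def P(s):
    R=cv2.Rodrigues(np.array(s["rvec"],float))[0]; return np.array(s["mtx"])@np.c_[R,np.array(s["tvec"],float).reshape(3)]
def px(xy): return np.array([xy[0]*640,xy[1]*400])
def tri(a,ua,b,ub):
    X=cv2.triangulatePoints(P(a),P(b),px(ua).reshape(2,1),px(ub).reshape(2,1)); return (X[:3]/X[3]).ravel()
def atz(s,uv,z):
    M=P(s); A=np.c_[M[:,:2],-np.r_[px(uv),1]]; return np.linalg.solve(A,-(M[:,2]*z+M[:,3]))[:2]
E
python3 - <<'E'
from h import *
np.set_printoptions(precision=4,suppress=True)
t=manip.snapshot("top"); s=manip.snapshot("side")
cv2.imwrite("pics/t0.png",t["color"][:,:,::-1]); cv2.imwrite("pics/s0.png",s["color"][:,:,::-1])
for n,z in [("fixture",0),("pivot",.08),("pin_head",.082),("ring_center",.105),("blue_tote",0),("yellow_tote",0),("ear_cup",0),("screwdriver",0)]:
    a=manip.mark_of(t,n); b=manip.mark_of(s,n)
    if a: print(n,"top",a[0]["confidence"],atz(t,a[0]["xy"],z),px(a[0]["xy"]))
    if b: print(n,"side",b[0]["confidence"],atz(s,b[0]["xy"],z),px(b[0]["xy"]))
    if a and b: print("  tri",tri(t,a[0]["xy"],s,b[0]["xy"]))
print(manip.observe())
print(manip.tip_extent)
E
```

```text
fixture top 0.6 [0.721  0.0574] [297.216 166.68 ]
fixture side 0.76 [0.7237 0.0671] [277.888 239.4  ]
  tri [ 0.7257  0.0585 -0.0121]
pivot top 0.66 [0.7371 0.0656] [293.696 157.6  ]
pivot side 0.69 [0.7324 0.0663] [271.68 220.2 ]
  tri [0.735  0.0653 0.0786]
pin_head top 0.65 [0.5636 0.0473] [298.176 207.68 ]
pin_head side 0.52 [0.5487 0.0462] [341.632 225.6  ]
  tri [0.5556 0.0467 0.0825]
ring_center top 0.45 [0.5778 0.0526] [296.32 202.88]
ring_center side 0.49 [0.578  0.0526] [329.984 219.88 ]
  tri [0.5779 0.0526 0.105 ]
blue_tote top 0.72 [ 0.4204 -0.4074] [425.6  250.68]
blue_tote side 0.74 [ 0.5597 -0.0156] [341.632 226.68 ]
  tri [ 0.5441 -0.6335 -0.7618]
yellow_tote top 0.63 [0.4308 0.4404] [189.12 245.32]
ear_cup top 0.76 [0.6248 0.2416] [246.208 192.2  ]
ear_cup side 0.88 [0.6334 0.2513] [290.112 305.12 ]
  tri [ 0.6316  0.2449 -0.0124]
screwdriver top 0.58 [ 0.655  -0.1447] [352.32 185.08]
screwdriver side 0.57 [ 0.6603 -0.1408] [317.888 190.6  ]
  tri [ 0.6587 -0.1447 -0.0042]
{'time': 0.9, 'joint_pos': array([-82.2595,   5.9629,   5.5759,  89.605 ,  -0.0002,  77.524 ]), 'joint_velocities': array([-0.0614, -0.0059, -0.0304, -0.0125,  0.0869, -0.016 ]), 'tau': array([ -0.0018, -55.6735,  50.3788,  -0.0003,  -0.0004,   0.    ]), 'tcp_pos': array([ 0.2073, -0.5631,  0.2147]), 'ee_rot': array([179.9923,   0.0019,  20.2164]), 'contact_force': array([-0.5337, -0.3481, -0.3743]), 'wrist_torque': array([0.0207, 0.0077, 0.0275]), 'grip_force': 0.0, 'finger_gap': 0.0853874370756485}
0.022
```

View pics/t0.png

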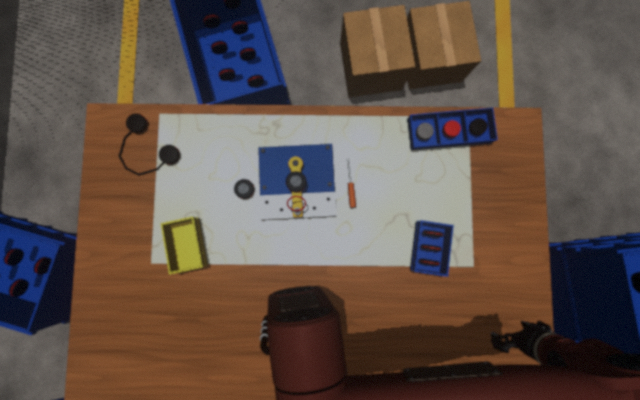

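View pics/s0.png

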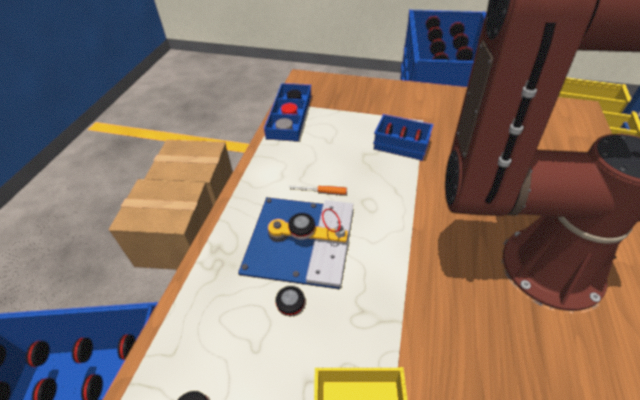

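```bash
cat > fit.py <<'E'
from h import *
from scipy.optimize import least_squares
np.set_printoptions(precision=4,suppress=True)
t=manip.snapshot("top"); s=manip.snapshot("side")
def red(im,box):
    x0,y0,x1,y1=box; c=cv2.cvtColor(im["color"],cv2.COLOR_RGB2HSV)[y0:y1,x0:x1]
    m=(((c[...,0]<6)|(c[...,0]>170))&(c[...,1]>90)&(c[...,2]>70)); y,x=np.nonzero(m); return np.c_[x+x0,y+y0].astype(np.float32)
def proj(im,X): 
    q=np.c_[X,np.ones(len(X))]@P(im).T; return q[:,:2]/q[:,2:]
obs=[]
for im,box in((t,(270,190,330,222)),(s,(312,198,352,245))):
    r=red(im,box); print(len(r),r.min(0),r.max(0)); e=cv2.fitEllipse(cv2.convexHull(r)); print(e); obs.append(e[0])
print("ring tri",tri(t,np.array(obs[0])/[640,400],s,np.array(obs[1])/[640,400]))
c=cv2.cvtColor(t["color"],cv2.COLOR_RGB2HSV)[135:225,250:345]; m=((c[...,0]>100)&(c[...,0]<125)&(c[...,1]>140)).astype(np.uint8)
y,x=np.nonzero(m); rect=cv2.minAreaRect(np.c_[x+250,y+135].astype(np.float32)); print(rect)
names={"pivot":[0,0,.08],"fixture":[0,0,0],"pin_head":[-.17,0,.082],"ring_center":[-.1475,0,.105]}
M=[]
for im,e in((t,obs[0]),(s,obs[1])):
    for n,p in names.items():
        a=manip.mark_of(im,n)
        if a: M.append((im,p,px(a[0]["xy"]),1.))
    M.append((im,names["ring_center"],np.array(e),3.))
def f(v,raw=0):
    R=np.array([[np.cos(v[2]),-np.sin(v[2])],[np.sin(v[2]),np.cos(v[2])]]); o=[]
    for im,p,u,w in M: o.append(w*(proj(im,np.array([[*(R@p[:2]+v[:2]),p[2]]]))[0]-u))
    return np.ravel(o)
r=least_squares(f,[.725,.06,.05],loss="soft_l1"); v=r.x; print("fit",v[:2],np.degrees(v[2])); print(f(v).reshape(-1,2))
print("ring",v[:2]-.1475*np.array([np.cos(v[2]),np.sin(v[2])]))
for n,box in (("t",(240,130,340,230)),("s",(230,180,370,300))):
    x0,y0,x1,y1=box; im=t if n=="t" else s
    cv2.imwrite(f"pics/c_{n}.png",cv2.resize(im["color"][y0:y1,x0:x1,::-1],None,fx=4,fy=4,interpolation=cv2.INTER_CUBIC))
a=cv2.imread("pics/c_t.png");b=cv2.imread("pics/c_s.png");b=cv2.resize(b,(400,343));a=cv2.resize(a,(343,343));cv2.imwrite("pics/c.png",np.hstack([a,b]))
E
python3 fit.py
```

```text
11 [291. 197.] [303. 210.]
((295.9803771972656, 203.1802215576172), (15.73720932006836, 16.034372329711914), 94.34317779541016)
88 [322. 209.] [340. 231.]
((330.9710693359375, 220.06704711914062), (15.821178436279297, 25.257286071777344), 147.84471130371094)
ring tri [0.5759 0.0536 0.1061]
((295.8042297363281, 169.0847930908203), (45.19354248046875, 71.81029510498047), 87.1375961303711)
fit [0.723  0.0629] 4.02391676330341
[[ 0.0083  1.0235]
 [-2.0636  1.0149]
 [-0.1585  1.6796]
 [-4.4758 -4.8511]
 [ 1.0314  0.8661]
 [ 2.802   0.0185]
 [-1.9775 -1.8007]
 [-0.308   0.0261]
 [-3.7686  3.0017]
 [-0.4429 -0.1959]]
ring [0.5758 0.0526]
```

View pics/c.png

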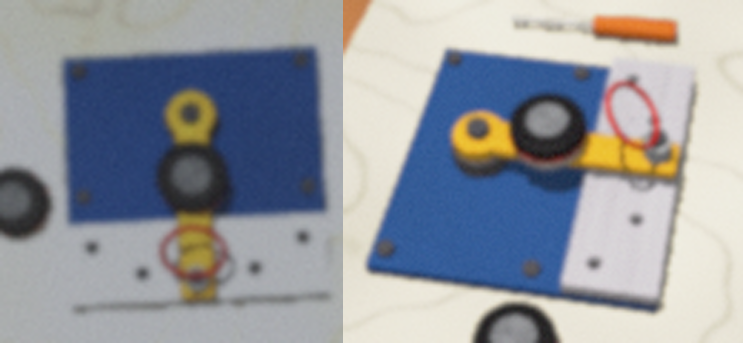

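The top view puts the blue tote at about (432,247), to the right (-y), and the arm's pin in the middle hole. The crop shows the red ring leaning towards the pivot. So I swing to -y (joint -0.349), with fixture yaw about 3° and the ring at about (0.576, 0.053, 0.105).

```bash
python3 -m handwheel '[{"translation":[0.011,0.024,0.003],"angular":[0,0,0.12],"claw":255},{"translation":[0.011,0.024,0.003],"angular":[0,0,0.12],"claw":255},{"translation":[0.011,0.024,0.003],"angular":[0,0,0.12],"claw":255},{"translation":[0.011,0.024,0.003],"angular":[0,0,0.12],"claw":255},{"translation":[0.011,0.024,0.003],"angular":[0,0,0.12],"claw":255},{"translation":[0.011,0.024,0.003],"angular":[0,0,0.12],"claw":255},{"translation":[0.011,0.024,0.003],"angular":[0,0,0.12],"claw":255},{"translation":[0.011,0.024,0.003],"angular":[0,0,0.12],"claw":255},{"translation":[0.011,0.024,0.003],"angular":[0,0,0.12],"claw":255},{"translation":[0.011,0.024,0.003],"angular":[0,0,0.12],"claw":255}]' 20
python3 -m handwheel '[{"translation":[0.011,0.024,0.003],"angular":[0,0,0.12],"claw":255},{"translation":[0.011,0.024,0.003],"angular":[0,0,0.12],"claw":255},{"translation":[0.011,0.024,0.003],"angular":[0,0,0.12],"claw":255},{"translation":[0.011,0.024,0.003],"angular":[0,0,0.12],"claw":255},{"translation":[0.011,0.024,0.003],"angular":[0,0,0.12],"claw":255},{"translation":[0.011,0.024,0.003],"angular":[0,0,0.12],"claw":255},{"translation":[0.011,0.024,0.003],"angular":[0,0,0.12],"claw":255},{"translation":[0.011,0.024,0.003],"angular":[0,0,0.12],"claw":255},{"translation":[0.011,0.024,0.003],"angular":[0,0,0.12],"claw":255},{"translation":[0.011,0.024,0.003],"angular":[0,0,0.12],"claw":255}]'
python3 -c "
from cell import manip
print(manip.observe(),manip.tip_extent)"
```

```text
time: 2.23
tcp_pos: [0.3177, -0.3219, 0.2449]
ee_rot: [180.0, 0.0, 89.3]
contact_force: [1.1, -0.4, 0.0]
finger_gap: -0.0002
grip_force: 0.0
time: 3.07
tcp_pos: [0.4277, -0.0818, 0.275]
ee_rot: [180.0, 0.0, 158.1]
contact_force: [0.1, 0.0, 0.6]
finger_gap: -0.0002
grip_force: 0.0
{'time': 3.0667, 'joint_pos': array([-2.81451968e+01, -2.13976390e+01, -1.31997965e+01,  9.81588607e+01,
        6.88223932e-03, -6.20646029e+00]), 'joint_velocities': array([ 43.70576342,  13.47557603,  14.13100057,   0.51992702,
        -0.09774738, -38.48392063]), 'tau': array([-5.77394217e+00, -3.33397293e+01,  4.77190304e+01,  3.13051762e-01,
        1.18065838e-02,  1.11947972e+00]), 'tcp_pos': array([ 0.42772001, -0.08179181,  0.27499689]), 'ee_rot': array([1.79997372e+02, 3.94973742e-02, 1.58061265e+02]), 'contact_force': array([0.10199921, 0.03546417, 0.59945426]), 'wrist_torque': array([-0.0449198 , -0.0087816 , -0.00895767]), 'grip_force': 0.0, 'finger_gap': -0.00016501142215117} 0.022
```

```bash
python3 -m handwheel '[{"translation":[0.011,0.023,0],"angular":[0,0,0.122],"claw":255},{"translation":[0.011,0.023,0],"angular":[0,0,0.122],"claw":255},{"translation":[0.011,0.023,0],"angular":[0,0,0.122],"claw":255},{"translation":[0.011,0.023,0],"angular":[0,0,0.122],"claw":255},{"translation":[0.011,0.023,0],"angular":[0,0,0.122],"claw":255},{"translation":[0.004,0,0],"angular":[0.0262,-0.1134,0],"claw":255},{"translation":[0.004,0,0],"angular":[0.0262,-0.1134,0],"claw":255},{"translation":[0.004,0,0],"angular":[0.0262,-0.1134,0],"claw":255},{"translation":[0.004,0,0],"angular":[0.0262,-0.1134,0],"claw":255},{"translation":[0.004,0,0],"angular":[0.0262,-0.1134,0],"claw":255}]'
python3 -m handwheel '[{"translation":[0.004,0,0],"angular":[0.0262,-0.1134,0],"claw":255},{"translation":[0,0,0],"angular":[0,0,0],"claw":255}]'
cat > st.py <<'E'
from h import *
from scipy.spatial.transform import Rotation as R
np.set_printoptions(precision=4,suppress=True)
o=manip.observe(); d=R.from_euler("xyz",o["ee_rot"],degrees=True).as_matrix()
print(o["time"],o["joint_pos"],o["tcp_pos"],"z",d[:,2],"y",d[:,1],"tip",o["tcp_pos"]+.022*d[:,2],"F",o["contact_force"])
E
python3 st.py
```

```text
time: 3.9
tcp_pos: [0.5104, 0.032, 0.2777]
ee_rot: [179.2, 29.4, -167.4]
contact_force: [-98.1, 10.0, 21.2]
finger_gap: -0.0
grip_force: 0.0
time: 4.07
tcp_pos: [0.5431, 0.0249, 0.2823]
ee_rot: [178.2, 34.4, -167.7]
contact_force: [-0.7, 0.1, 0.4]
finger_gap: 0.0002
grip_force: 0.0
4.0667 [-24.1596 -48.0757 -37.3094  72.9729  21.1273 -31.7737] [0.5431 0.0249 0.2823] z [ 0.5444  0.1509 -0.8252] y [-0.2308  0.9727  0.0255] tip [0.555  0.0282 0.2641] F [-0.6666  0.0675  0.4061]
```

```bash
cat > ik.py <<'E'
import numpy as np
from scipy.optimize import least_squares
from scipy.spatial.transform import Rotation as R
np.set_printoptions(precision=4,suppress=True)
D=np.radians
def fk(q,p):
    z0,a0,L1,L2,e,L,o=p; q1,q2,q3,q4,q5=D(q[:5]); f=np.array([np.cos(q1),np.sin(q1),0]); l=np.array([-f[1],f[0],0]); k=np.array([0,0,1.])
    w=f*(a0+L1*np.sin(q2)+L2*np.cos(q2-q3))+k*(z0+L1*np.cos(q2)-L2*np.sin(q2-q3))+o*l
    d=q2-q3+q4; u=f*np.cos(d)-k*np.sin(d); z=np.cos(q5)*u+np.sin(q5)*l
    return w+e*u+L*z, z
S=[([-82.2595,5.9629,5.5759,89.605,0,],[.2073,-.5631,.2147]),([-28.1452,-21.3976,-13.1998,98.1589,0.007],[.42772,-.08179,.275]),([-24.1596,-48.0757,-37.3094,72.9729,21.1273],[.5431,.0249,.2823])]
p=least_squares(lambda p:np.r_[np.ravel([fk(q,p)[0]-t for q,t in S])*1e3,(p-[.334,0,.351,.553,.1435,.321,.1295])*20],[.334,0,.351,.553,.1435,.321,.1295]).x
if __name__=="__main__":
    print(p,[fk(q,p)[0]-t for q,t in S],fk(S[2][0],p)[1])
    lo=np.array([-171,-48.2,-62.7,-105,-86.]);hi=np.array([171,106,66,120,89.])
    psi=D(3);piv=np.array([.723,.061])
    for arm in (0,20):
      for dz in (0,.03):
        g=psi+D(arm); ring=np.r_[piv-.1475*np.array([np.cos(g),np.sin(g)]),.105+dz]
        for dip in (50,55,60,65):
          for yaw in (3,13,23,33):
            z=np.array([np.cos(D(dip))*np.cos(D(yaw)),np.cos(D(dip))*np.sin(D(yaw)),-np.sin(D(dip))])
            out=[]
            for back in (-.005,-.06,-.09):
              T=ring-(-back)*z
              r=least_squares(lambda q:np.r_[(fk(q,p)[0]-T)*100,(fk(q,p)[1]-z)*30],[-20,-40,-40,60,20],bounds=(lo,hi)); q=r.x
              out.append(f"{1e3*np.linalg.norm(fk(q,p)[0]-T):.0f}mm,{q[0]:.0f},{q[1]:.0f},{q[2]:.0f},{q[3]:.0f},{q[4]:.0f}")
            print(arm,dz,dip,yaw,out)
E
python3 ik.py
```

```text
[ 0.3354 -0.0121  0.3507  0.5613  0.145   0.3208  0.1295] [array([-0.0001,  0.0003, -0.0002]), array([ 0.    , -0.0001,  0.001 ]), array([ 0.0002,  0.0001, -0.0008])] [ 0.5444  0.1509 -0.8252]
0 0 50 3 ['11mm,-13,-48,-58,44,10', '26mm,-13,-48,-51,54,9', '33mm,-14,-48,-48,60,9']
0 0 50 13 ['6mm,-19,-48,-58,47,20', '20mm,-22,-48,-51,58,22', '26mm,-24,-48,-48,64,23']
0 0 50 23 ['0mm,-24,-46,-56,50,28', '8mm,-28,-48,-52,61,30', '13mm,-31,-48,-49,67,32']
0 0 50 33 ['0mm,-27,-36,-49,54,34', '0mm,-32,-43,-49,65,36', '0mm,-35,-46,-48,70,37']
0 0 55 3 ['0mm,-13,-46,-55,47,9', '12mm,-13,-48,-50,57,9', '18mm,-14,-48,-47,62,9']
0 0 55 13 ['0mm,-18,-44,-54,50,17', '8mm,-20,-48,-50,60,18', '13mm,-21,-48,-47,65,19']
0 0 55 23 ['0mm,-21,-39,-50,53,24', '0mm,-25,-47,-50,62,25', '3mm,-27,-48,-47,68,26']
0 0 55 33 ['0mm,-24,-32,-45,56,29', '0mm,-28,-38,-44,66,30', '0mm,-31,-41,-43,71,31']
0 0 60 3 ['0mm,-12,-38,-48,51,7', '0mm,-13,-46,-48,59,8', '3mm,-14,-48,-46,64,8']
0 0 60 13 ['0mm,-16,-37,-47,53,14', '0mm,-18,-44,-47,61,15', '0mm,-19,-48,-46,66,15']
0 0 60 23 ['0mm,-19,-33,-44,56,20', '0mm,-22,-40,
[... 4008 characters left out ...]
'0mm,-18,-37,-44,54,11', '0mm,-20,-44,-43,62,11', '0mm,-21,-47,-42,67,12']
20 0.03 60 13 ['0mm,-22,-34,-42,57,17', '0mm,-24,-40,-41,65,18', '0mm,-26,-43,-40,69,18']
20 0.03 60 23 ['0mm,-25,-29,-39,60,22', '0mm,-28,-35,-37,68,23', '0mm,-30,-37,-36,72,23']
20 0.03 60 33 ['0mm,-27,-24,-34,64,26', '0mm,-30,-28,-32,71,27', '0mm,-32,-30,-31,76,27']
20 0.03 65 3 ['0mm,-17,-29,-37,58,8', '0mm,-18,-35,-36,66,9', '0mm,-19,-37,-35,69,9']
20 0.03 65 13 ['0mm,-20,-27,-36,60,13', '0mm,-22,-33,-34,68,14', '0mm,-23,-35,-33,71,14']
20 0.03 65 23 ['0mm,-22,-24,-33,63,18', '0mm,-25,-29,-31,70,18', '0mm,-26,-31,-30,74,19']
20 0.03 65 33 ['0mm,-24,-20,-29,66,21', '0mm,-27,-23,-27,73,21', '0mm,-28,-25,-26,77,22']
```

```bash
cat >> st.py <<'E'
import sys
def want(dip,yaw):
    a,b=np.radians([dip,yaw]); z=np.array([np.cos(a)*np.cos(b),np.cos(a)*np.sin(b),-np.sin(a)]); y=np.array([-np.sin(b),np.cos(b),0]); return np.c_[np.cross(y,z),y,z]
if len(sys.argv)>2:
    W=want(float(sys.argv[1]),float(sys.argv[2])); print("turn",R.from_matrix(W@d.T).as_rotvec(),"axis",W[:,2])
    if len(sys.argv)>5: print("shift",np.array(list(map(float,sys.argv[3:6])))-o["tcp_pos"])
E
python3 st.py 60 18 .545 .042 .169
```

```text
4.0667 [-24.1596 -48.0757 -37.3094  72.9729  21.1273 -31.7737] [0.5431 0.0249 0.2823] z [ 0.5444  0.1509 -0.8252] y [-0.2308  0.9727  0.0255] tip [0.555  0.0282 0.2641] F [-0.6666  0.0675  0.4061]
turn [-0.0452  0.0665  0.0821] axis [ 0.4755  0.1545 -0.866 ]
shift [ 0.0019  0.0171 -0.1133]
```

```bash
python3 -m handwheel '[{"translation":[0,0.002,-0.008],"angular":[-0.009,0.0133,0.0164],"claw":255},{"translation":[0,0.002,-0.012],"angular":[-0.009,0.0133,0.0164],"claw":255},{"translation":[0,0.002,-0.015],"angular":[-0.009,0.0133,0.0164],"claw":255},{"translation":[0,0.002,-0.015],"angular":[-0.009,0.0133,0.0164],"claw":255},{"translation":[0,0.002,-0.015],"angular":[-0.009,0.0133,0.0164],"claw":255},{"translation":[0,0.002,-0.015],"angular":[0,0,0],"claw":255},{"translation":[0,0.002,-0.012],"angular":[0,0,0],"claw":255},{"translation":[0.001,0.003,-0.008],"angular":[0,0,0],"claw":255},{"translation":[0,0,0],"angular":[0,0,0],"claw":255}]'
python3 st.py 60 18 .545 .042 .169
python3 - <<'E'
from h import *
s=manip.snapshot("side");t=manip.snapshot("top")
a=cv2.resize(s["color"][130:280,260:420],None,fx=2.5,fy=2.5,interpolation=cv2.INTER_CUBIC);b=cv2.resize(t["color"][120:270,230:390],None,fx=2.5,fy=2.5,interpolation=cv2.INTER_CUBIC)
cv2.imwrite("pics/a1.png",np.hstack([a,b])[:,:,::-1])
E
```

```text
time: 4.82
tcp_pos: [0.5416, 0.044, 0.1822]
ee_rot: [-180.0, 29.7, -161.8]
contact_force: [0.1, 0.3, -1.1]
finger_gap: -0.0001
grip_force: 0.0
4.8167 [-20.1198 -44.8984 -44.2695  66.4685  17.847  -34.427 ] [0.5416 0.044  0.1822] z [ 0.4712  0.1538 -0.8685] y [-0.3114  0.9503 -0.0007] tip [0.552  0.0474 0.163 ] F [ 0.0966  0.2553 -1.0913]
turn [ 0.0022 -0.0045 -0.0025] axis [ 0.4755  0.1545 -0.866 ]
shift [ 0.0034 -0.002  -0.0132]
```

View pics/a1.png

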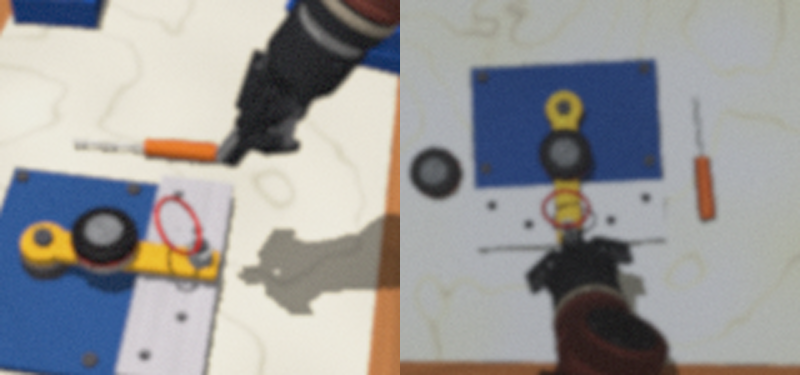

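The side crop shows the closed tip at crop (230,160), ahead of and above the ring at (178,223), in line with it. The top crop shows the tip at (572,238), just on the robot side of the ring. I insert along the finger axis now.

```bash
python3 - <<'E'
from h import *
t=manip.snapshot("top");s=manip.snapshot("side")
for im in (t,s):
    q=P(im)@np.r_[.552,.0474,.163,1]; print(q[:2]/q[2])
E
python3 -m handwheel '[{"translation":[-0.003,-0.003,0],"angular":[0,0,0],"claw":255},{"translation":[0.003,0.001,-0.006],"angular":[0,0,0],"claw":255},{"translation":[0.005,0.002,-0.010],"angular":[0,0,0],"claw":255},{"translation":[0.005,0.002,-0.010],"angular":[0,0,0],"claw":255},{"translation":[0.005,0.002,-0.010],"angular":[0,0,0],"claw":255},{"translation":[0.004,0.001,-0.007],"angular":[0,0,0],"claw":255},{"translation":[0,0,0],"angular":[0,0,0],"claw":255}]'
python3 st.py 60 18 .578 .053 .108
python3 - <<'E'
from h import *
s=manip.snapshot("side");t=manip.snapshot("top")
a=cv2.resize(s["color"][170:250,290:370],None,fx=5,fy=5,interpolation=cv2.INTER_CUBIC);b=cv2.resize(t["color"][160:240,260:340],None,fx=5,fy=5,interpolation=cv2.INTER_CUBIC)
cv2.imwrite("pics/a2.png",np.hstack([a,b])[:,:,::-1])
E
```

```text
[296.81814921 209.28148427]
[340.77167316 204.71417805]
time: 5.6
tcp_pos: [0.5613, 0.0482, 0.1402]
ee_rot: [-179.9, 29.8, -161.9]
contact_force: [-0.7, 1.0, -0.6]
finger_gap: -0.0001
grip_force: 0.0
5.6 [-18.5373 -41.0406 -46.457   59.8561  17.1801 -32.8338] [0.5613 0.0482 0.1402] z [ 0.4728  0.153  -0.8678] y [-0.3102  0.9507 -0.0014] tip [0.5717 0.0515 0.1211] F [-0.6522  1.0316 -0.579 ]
turn [ 0.0024 -0.0029 -0.0012] axis [ 0.4755  0.1545 -0.866 ]
shift [ 0.0167  0.0048 -0.0322]
```

View pics/a2.png

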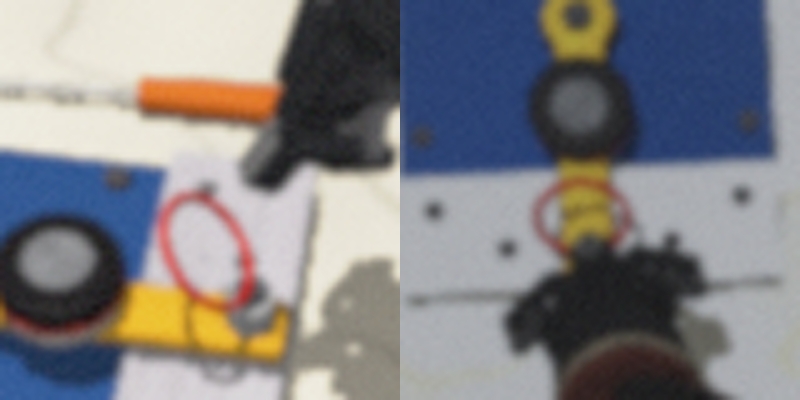

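```bash
python3 - <<'E'
from h import *
t=manip.snapshot("top");s=manip.snapshot("side")
for X in ([.5717,.0515,.1211],[.5613,.0482,.1402]):
  for im in (t,s):
    q=P(im)@np.r_[X,1]; print(q[:2]/q[2])
print(tri(t,np.array([298,208])/[640,400],s,np.array([343,206])/[640,400]))
E
```

```text
[296.35441189 204.27201364]
[332.50076732 215.84291458]
[296.99643209 206.95088666]
[336.88449976 210.52861668]
[0.55159014 0.04366287 0.15541232]
```

```bash
python3 - <<'E'
from h import *
np.set_printoptions(precision=1,suppress=True,linewidth=200)
t=manip.snapshot("top");s=manip.snapshot("side")
z=np.array([.4728,.153,-.8678]);T=np.array([.5613,.0482,.1402])
for im,f in((t,"t0"),(s,"s0")):
  ref=cv2.GaussianBlur(cv2.imread(f"pics/{f}.png")[:,:,::-1],(3,3),0); c=cv2.GaussianBlur(im["color"],(3,3),0)
  for k in range(-80,45,5):
    q=P(im)@np.r_[T+z*k*1e-3,1]; u=np.round(q[:2]/q[2]).astype(int); print(k,u,c[u[1],u[0]],ref[u[1],u[0]])
E
```

```text
-80 [300 218] [33 32 34] [122 117 110]
-75 [299 217] [32 33 35] [114 103  78]
-70 [299 216] [32 32 34] [122 104  63]
-65 [299 215] [31 31 33] [126 109  65]
-60 [299 215] [31 31 33] [126 109  65]
-55 [299 214] [31 31 33] [119 108  78]
-50 [299 213] [31 32 34] [109 102  88]
-45 [298 213] [32 32 34] [106 103  97]
-40 [298 212] [36 36 38] [96 89 89]
-35 [298 211] [44 44 46] [95 72 74]
-30 [298 211] [44 44 46] [95 72 74]
-25 [298 210] [54 54 56] [104  68  67]
-20 [298 209] [61 61 62] [119  85  75]
-15 [297 209] [65 65 65] [115  86  79]
-10 [297 208] [73 72 67] [131 114  93]
-5 [297 208] [73 72 67] [131 114  93]
0 [297 207] [89 84 65] [149 135  92]
5 [297 206] [116 104  61] [160 143  77]
10 [297 206] [116 104  61] [160 143  77]
15 [297 205] [143 126  59] [164 144  63]
20 [296 205] [149 132  59] [164 145  63]
25 [296 204] [158 138  56] [160 140  58]
30 [296 203] [151 131  53] [150 131  54]
35 [296 203] [151 131  53] [150 131  54]
40 [296 202] [142 123  51] [141 122  52]
-80 [354 190] [33 33 36] [232 228 215]
-75 [353 191] [33 32 34] [232 228 215]
-70 [352 193] [32 32 35] [232 228 215]
-65 [
[... 179 characters left out ...]
1 227 214]
-40 [345 200] [48 48 50] [229 225 213]
-35 [344 202] [40 40 42] [219 215 212]
-30 [343 203] [42 42 44] [214 209 210]
-25 [342 204] [49 49 51] [211 206 210]
-20 [341 206] [113 112 113] [211 206 210]
-15 [340 207] [174 169 172] [211 206 210]
-10 [339 208] [204 200 203] [212 207 212]
-5 [338 209] [210 206 210] [212 207 212]
0 [337 211] [208 200 204] [208 200 204]
5 [336 212] [198 165 169] [198 166 169]
10 [335 213] [191 127 129] [192 127 129]
15 [334 214] [197 159 161] [197 159 162]
20 [333 215] [208 198 202] [209 199 203]
25 [332 217] [212 205 211] [212 207 211]
30 [331 218] [211 205 209] [211 206 210]
35 [330 219] [209 204 208] [211 205 210]
40 [329 220] [208 203 207] [210 204 209]
```

```bash
python3 -m handwheel '[{"translation":[0.003,0.001,-0.006],"angular":[0,0,0],"claw":255},{"translation":[0.004,0.001,-0.008],"angular":[0,0,0],"claw":255},{"translation":[0.004,0.001,-0.008],"angular":[0,0,0],"claw":255},{"translation":[0.003,0.001,-0.006],"angular":[0,0,0],"claw":255},{"translation":[0.002,0.001,-0.004],"angular":[0,0,0],"claw":255},{"translation":[0,0,0],"angular":[0,0,0],"claw":255}]'
python3 st.py 60 18 .578 .053 .108
cat > pic.py <<'E'
from h import *
import sys
from scipy.spatial.transform import Rotation as R
s=manip.snapshot("side");t=manip.snapshot("top");o=manip.observe()
z=R.from_euler("xyz",o["ee_rot"],degrees=True).as_matrix()[:,2]; out=[]
for im,(x,y) in ((s,(290,165)),(t,(255,155))):
    c=cv2.resize(im["color"][y:y+90,x:x+80],(400,450),interpolation=cv2.INTER_CUBIC).copy()
    for k,col in((0,(0,255,0)),(.022,(255,0,255)),(-.05,(0,255,255))):
        q=P(im)@np.r_[o["tcp_pos"]+k*z,1]; u=((q[:2]/q[2]-[x,y])*5).astype(int); cv2.circle(c,tuple(map(int,u)),3,col,-1)
    out.append(c)
cv2.imwrite(f"pics/{sys.argv[1]}.png",np.hstack(out)[:,:,::-1])
E
python3 pic.py a3
```

```text
time: 6.4
tcp_pos: [0.5771, 0.0534, 0.1083]
ee_rot: [-179.9, 29.8, -161.9]
contact_force: [-0.4, 0.7, 0.3]
finger_gap: -0.0001
grip_force: 0.0
6.4 [-17.1249 -36.9875 -47.3173  54.5638  16.5905 -31.5087] [0.5771 0.0534 0.1083] z [ 0.4727  0.1531 -0.8678] y [-0.3104  0.9506 -0.0013] tip [0.5875 0.0568 0.0892] F [-0.363   0.6836  0.3234]
turn [ 0.0024 -0.003  -0.0014] axis [ 0.4755  0.1545 -0.866 ]
shift [ 0.0009 -0.0004 -0.0003]
```

View pics/a3.png

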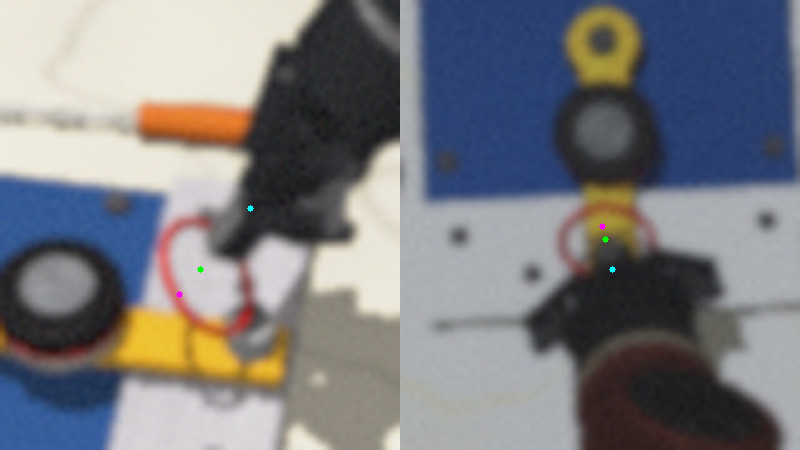

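The side crop shows the visible tip at (220,245), inside the ring's outline. That is short of the magenta projected tip at (180,295), so it's unclear how deep the finger really is. I'll probe towards the ring's top and watch the force, which is safe either way.

```bash
python3 -m handwheel '[{"translation":[0.0035,0,0.002],"angular":[0,0,0],"claw":255},{"translation":[0.0035,0,0.002],"angular":[0,0,0],"claw":255},{"translation":[0,0,0],"angular":[0,0,0],"claw":255}]'
python3 -m handwheel '[{"translation":[0.002,0,0.001],"angular":[0,0,0],"claw":255},{"translation":[0,0,0],"angular":[0,0,0],"claw":255}]'
python3 -m handwheel '[{"translation":[0.002,0,0.001],"angular":[0,0,0],"claw":255},{"translation":[0,0,0],"angular":[0,0,0],"claw":255}]'
python3 -m handwheel '[{"translation":[0.002,0,0.001],"angular":[0,0,0],"claw":255},{"translation":[0,0,0],"angular":[0,0,0],"claw":255}]'
```

```text
time: 6.75
tcp_pos: [0.5858, 0.0526, 0.1157]
ee_rot: [-179.7, 30.0, -161.8]
contact_force: [0.4, 0.2, -0.1]
finger_gap: -0.0
grip_force: 0.0
time: 6.92
tcp_pos: [0.5871, 0.0528, 0.1157]
ee_rot: [-179.8, 29.9, -161.8]
contact_force: [0.7, 0.6, -0.4]
finger_gap: 0.0001
grip_force: 0.0
time: 7.08
tcp_pos: [0.589, 0.0528, 0.1165]
ee_rot: [-179.8, 29.9, -161.8]
contact_force: [0.3, -0.0, 0.5]
finger_gap: 0.0
grip_force: 0.0
time: 7.25
tcp_pos: [0.591, 0.0529, 0.1175]
ee_rot: [-179.8, 29.9, -161.8]
contact_force: [-0.4, 1.8, 0.4]
finger_gap: -0.0001
grip_force: 0.0
```

```bash
python3 -m handwheel '[{"translation":[0.002,0,0.001],"angular":[0,0,0],"claw":255},{"translation":[0,0,0],"angular":[0,0,0],"claw":255}]'
python3 -m handwheel '[{"translation":[0.002,0,0.001],"angular":[0,0,0],"claw":255},{"translation":[0,0,0],"angular":[0,0,0],"claw":255}]'
python3 -m handwheel '[{"translation":[0.002,0,0.001],"angular":[0,0,0],"claw":255},{"translation":[0,0,0],"angular":[0,0,0],"claw":255}]'; python3 pic.py a4
```

```text
time: 7.42
tcp_pos: [0.593, 0.0529, 0.1185]
ee_rot: [-179.8, 29.9, -161.8]
contact_force: [-0.8, -0.7, -0.1]
finger_gap: 0.0
grip_force: 0.0
time: 7.58
tcp_pos: [0.595, 0.0528, 0.1195]
ee_rot: [-179.8, 29.9, -161.8]
contact_force: [-0.2, -0.0, -0.0]
finger_gap: -0.0003
grip_force: 0.0
time: 7.75
tcp_pos: [0.597, 0.0529, 0.1205]
ee_rot: [-179.8, 29.9, -161.8]
contact_force: [0.2, -0.7, -0.1]
finger_gap: 0.0002
grip_force: 0.0
```

View pics/a4.png

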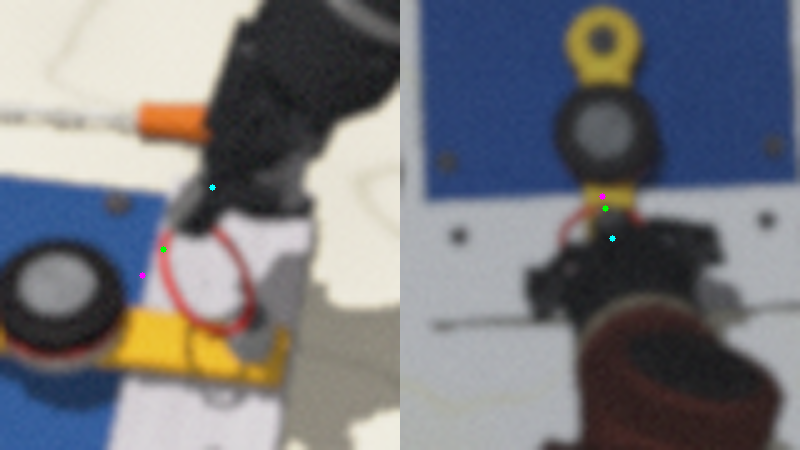

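Still no contact, and the picture agrees: the tip at crop (190,225) sits in front of and above the ring. The real tip is therefore about 41 mm short of the reported one along the axis. I go back to the ring axis and insert deeper, judging by the picture.

```bash
python3 -m handwheel '[{"translation":[-0.005,0,-0.003],"angular":[0,0,0],"claw":255},{"translation":[-0.005,0,-0.003],"angular":[0,0,0],"claw":255},{"translation":[-0.005,0,-0.003],"angular":[0,0,0],"claw":255},{"translation":[-0.005,0,-0.003],"angular":[0,0,0],"claw":255},{"translation":[0.0024,0.0008,-0.0043],"angular":[0,0,0],"claw":255},{"translation":[0.0024,0.0008,-0.0043],"angular":[0,0,0],"claw":255},{"translation":[0.0024,0.0008,-0.0043],"angular":[0,0,0],"claw":255},{"translation":[0.0024,0.0008,-0.0043],"angular":[0,0,0],"claw":255},{"translation":[0,0,0],"angular":[0,0,0],"claw":255}]'
python3 -m handwheel '[{"translation":[0.0024,0.0008,-0.0043],"angular":[0,0,0],"claw":255},{"translation":[0.0024,0.0008,-0.0043],"angular":[0,0,0],"claw":255},{"translation":[0,0,0],"angular":[0,0,0],"claw":255}]'
python3 -m handwheel '[{"translation":[0.0024,0.0008,-0.0043],"angular":[0,0,0],"claw":255},{"translation":[0.0024,0.0008,-0.0043],"angular":[0,0,0],"claw":255},{"translation":[0,0,0],"angular":[0,0,0],"claw":255}]'
python3 pic.py a5
```

```text
time: 8.6
tcp_pos: [0.5861, 0.0564, 0.0896]
ee_rot: [-179.9, 29.8, -161.9]
contact_force: [-0.4, 0.2, 0.1]
finger_gap: -0.0001
grip_force: 0.0
time: 8.85
tcp_pos: [0.5909, 0.058, 0.0812]
ee_rot: [-179.9, 29.8, -161.9]
contact_force: [0.7, 0.2, -0.1]
finger_gap: 0.0001
grip_force: 0.0
time: 9.1
tcp_pos: [0.5957, 0.0595, 0.0726]
ee_rot: [-179.9, 29.8, -161.9]
contact_force: [0.1, -0.2, -0.3]
finger_gap: -0.0001
grip_force: 0.0
```

View pics/a5.png

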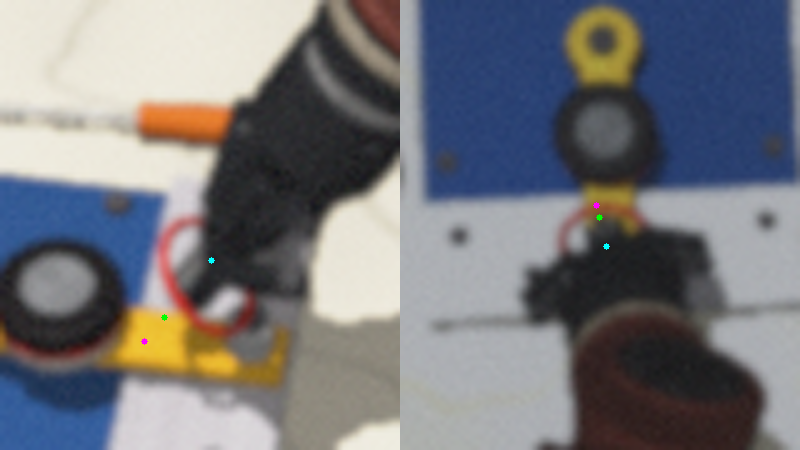

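The side crop now shows the fingertip at about (193,300), inside the ring with the red wire passing in front of it, and no contact force. I move towards the ring's top until it touches.

```bash
python3 -m handwheel '[{"translation":[0.0035,0,0.002],"angular":[0,0,0],"claw":255},{"translation":[0.0035,0,0.002],"angular":[0,0,0],"claw":255},{"translation":[0,0,0],"angular":[0,0,0],"claw":255}]'
python3 -m handwheel '[{"translation":[0.002,0,0.001],"angular":[0,0,0],"claw":255},{"translation":[0,0,0],"angular":[0,0,0],"claw":255}]'
python3 -m handwheel '[{"translation":[0.002,0,0.001],"angular":[0,0,0],"claw":255},{"translation":[0,0,0],"angular":[0,0,0],"claw":255}]'
```

```text
time: 9.45
tcp_pos: [0.604, 0.059, 0.0791]
ee_rot: [-179.8, 30.0, -161.8]
contact_force: [0.4, 1.2, -0.0]
finger_gap: -0.0002
grip_force: 0.0
time: 9.62
tcp_pos: [0.6051, 0.0593, 0.079]
ee_rot: [-179.8, 29.9, -161.8]
contact_force: [-0.4, 1.0, 0.2]
finger_gap: -0.0002
grip_force: 0.2
time: 9.78
tcp_pos: [0.606, 0.0594, 0.0788]
ee_rot: [-179.9, 29.8, -161.9]
contact_force: [-5.5, -0.2, 1.6]
finger_gap: -0.0005
grip_force: 2.1
```

```bash
python3 -m handwheel '[{"translation":[0,0,0.003],"angular":[0,0,0],"claw":255},{"translation":[0,0,0],"angular":[0,0,0],"claw":255}]'
python3 -m handwheel '[{"translation":[0,0,0.003],"angular":[0,0,0],"claw":255},{"translation":[0,0,0],"angular":[0,0,0],"claw":255}]'
python3 -m handwheel '[{"translation":[0,0,0.003],"angular":[0,0,0],"claw":255},{"translation":[0,0,0],"angular":[0,0,0],"claw":255}]'
```

```text
time: 9.95
tcp_pos: [0.6057, 0.0596, 0.0817]
ee_rot: [-179.9, 29.8, -161.9]
contact_force: [-5.7, -0.1, -4.0]
finger_gap: -0.0
grip_force: 3.2
time: 10.12
tcp_pos: [0.606, 0.0595, 0.085]
ee_rot: [-179.9, 29.8, -161.9]
contact_force: [-6.3, 0.5, -4.9]
finger_gap: -0.0001
grip_force: 4.1
time: 10.28
tcp_pos: [0.606, 0.0594, 0.0881]
ee_rot: [-179.9, 29.8, -161.9]
contact_force: [-7.8, -0.0, -5.2]
finger_gap: 0.0001
grip_force: 4.1
```

```bash
python3 -m handwheel '[{"translation":[0,0,0.002],"angular":[0,0,0],"claw":255},{"translation":[0,0,0.002],"angular":[0,0,0],"claw":255},{"translation":[0,0,0.002],"angular":[0,0,0],"claw":255},{"translation":[0,0,0],"angular":[0,0,0],"claw":255}]'
python3 -m handwheel '[{"translation":[0,0,0.002],"angular":[0,0,0],"claw":255},{"translation":[0,0,0.002],"angular":[0,0,0],"claw":255},{"translation":[0,0,0.001],"angular":[0,0,0],"claw":255},{"translation":[0,0,0],"angular":[0,0,0],"claw":255}]'
cat > look.py <<'E'
from h import *
t=manip.snapshot("top");s=manip.snapshot("side")
for n in("pin_head","ring_center"):
    a=manip.mark_of(t,n);b=manip.mark_of(s,n)
    print(n,[(round(c[0]["confidence"],2),px(c[0]["xy"]).round(1)) if c else None for c in(a,b)], tri(t,a[0]["xy"],s,b[0]["xy"]).round(4) if a and b else "")
y=[]
for im in (s,):
    c=cv2.cvtColor(im["color"],cv2.COLOR_RGB2HSV)[190:250,300:370]; m=((c[...,0]<6)|(c[...,0]>170))&(c[...,1]>90)&(c[...,2]>70); r,q=np.nonzero(m); print("red px side",len(r),q.min()+300,q.max()+300,r.min()+190,r.max()+190)
E
python3 look.py
```

```text
time: 10.62
tcp_pos: [0.6059, 0.0594, 0.0939]
ee_rot: [-179.9, 29.8, -161.9]
contact_force: [-6.9, -1.0, -5.4]
finger_gap: 0.0001
grip_force: 4.0
time: 10.95
tcp_pos: [0.6059, 0.0594, 0.0988]
ee_rot: [-179.9, 29.8, -161.9]
contact_force: [-6.7, -0.3, -6.8]
finger_gap: -0.0
grip_force: 4.0
pin_head [(0.44, array([297.9, 208.3])), (0.69, array([341.3, 221.4]))] [0.5546 0.0468 0.0994]
ring_center [(0.48, array([299.2, 205. ])), (0.66, array([333.1, 215.3]))] [0.5711 0.0426 0.1129]
red px side 93 300 340 205 236
```

The pin is lifted about 18 mm: pin-head z is up 17 mm and the spring reads about 6.8 N. I swing towards -y along the arc.

```bash
python3 -m handwheel '[{"translation":[0.0003,-0.0044,0],"angular":[0,0,0],"claw":255},{"translation":[0.0005,-0.0044,0],"angular":[0,0,0],"claw":255},{"translation":[0,0,0],"angular":[0,0,0],"claw":255}]'
python3 -m handwheel '[{"translation":[0.0006,-0.0044,0],"angular":[0,0,0],"claw":255},{"translation":[0.0008,-0.0043,0],"angular":[0,0,0],"claw":255},{"translation":[0,0,0],"angular":[0,0,0],"claw":255}]'
python3 look.py
python3 -m handwheel '[{"translation":[0.0009,-0.0043,0],"angular":[0,0,0],"claw":255},{"translation":[0.0011,-0.0043,0],"angular":[0,0,0],"claw":255},{"translation":[0,0,0],"angular":[0,0,0],"claw":255}]'
python3 look.py
```

```text
time: 11.5
tcp_pos: [0.6073, 0.0499, 0.0992]
ee_rot: [-179.8, 29.8, -161.9]
contact_force: [-5.1, -0.6, -7.5]
finger_gap: -0.0
grip_force: 4.0
time: 11.75
tcp_pos: [0.6092, 0.0409, 0.0997]
ee_rot: [-179.8, 29.9, -161.9]
contact_force: [-4.4, -2.4, -6.6]
finger_gap: 0.0002
grip_force: 3.7
pin_head [None, (0.7, array([342.4, 212.4]))] 
ring_center [(0.42, array([302. , 204.8])), (0.66, array([332.8, 206.2]))] [0.5721 0.0326 0.1361]
red px side 88 300 341 199 233
time: 12.3
tcp_pos: [0.6113, 0.0326, 0.0999]
ee_rot: [-179.8, 29.9, -161.9]
contact_force: [-5.3, -1.7, -6.7]
finger_gap: -0.0001
grip_force: 3.9
pin_head [None, (0.4, array([340.9, 211.6]))] 
ring_center [(0.4, array([303.9, 201.7])), (0.48, array([332.2, 207. ]))] [0.5789 0.0266 0.1257]
red px side 84 300 341 196 231
```

```bash
cat > ang.py <<'E'
from h import *
import sys
lift=float(sys.argv[1]); piv=np.array([.723,.061])
for nm in("side","top"):
    im=manip.snapshot(nm)
    for n,z in(("pin_head",.082),("ring_center",.105)):
        a=manip.mark_of(im,n)
        if a:
            p=atz(im,a[0]["xy"],z+lift)-piv; print(nm,n,round(a[0]["confidence"],2),"deg",round(np.degrees(np.arctan2(-p[1],-p[0])),1),"r",round(np.hypot(*p),4))
    c=cv2.cvtColor(im["color"],cv2.COLOR_RGB2HSV); m=(c[...,0]>18)&(c[...,0]<32)&(c[...,1]>150)&(c[...,2]>110)
    r,q=np.nonzero(m); g=np.array([atz(im,np.array([x/640,y/400]),.053) for x,y in zip(q,r)])-piv; d=np.hypot(*g.T); k=(d>.1)&(d<.19)
    if k.sum()>5: f=np.degrees(np.arctan2(-g[k,1],-g[k,0])); print(nm,"yellow",k.sum(),"mid",np.round((f.min()+f.max())/2,1),"med",np.round(np.median(f),1))
E
python3 ang.py .018
```

```text
side pin_head 0.61 deg 16.6 r 0.1752
side ring_center 0.54 deg 16.6 r 0.1561
side yellow 251 mid 12.6 med 12.0
top pin_head 0.28 deg 55.7 r 0.5281
top ring_center 0.54 deg 16.5 r 0.1468
```

```bash
python3 -m handwheel '[{"translation":[0.0012,-0.0042,0],"angular":[0,0,0],"claw":255},{"translation":[0.0010,-0.0030,0],"angular":[0,0,0],"claw":255},{"translation":[0,0,0],"angular":[0,0,0],"claw":255}]'
python3 ang.py .018
python3 -m handwheel '[{"translation":[0,0,-0.004],"angular":[0,0,0],"claw":255},{"translation":[0,0,-0.004],"angular":[0,0,0],"claw":255},{"translation":[-0.001,0,-0.004],"angular":[0,0,0],"claw":255},{"translation":[-0.001,0,-0.004],"angular":[0,0,0],"claw":255},{"translation":[-0.001,0,-0.004],"angular":[0,0,0],"claw":255},{"translation":[0,0,0],"angular":[0,0,0],"claw":255}]'
python3 ang.py .012
```

```text
time: 13.15
tcp_pos: [0.6134, 0.0252, 0.0998]
ee_rot: [-179.8, 29.9, -161.9]
contact_force: [-5.4, -1.5, -6.7]
finger_gap: 0.0001
grip_force: 4.0
side pin_head 0.46 deg 19.8 r 0.174
side ring_center 0.45 deg 20.4 r 0.1456
side yellow 249 mid 16.2 med 14.9
top pin_head 0.6 deg 30.0 r 0.015
top ring_center 0.42 deg 19.5 r 0.1495
top yellow 7 mid 19.9 med 23.9
time: 13.95
tcp_pos: [0.6107, 0.026, 0.0801]
ee_rot: [-179.8, 30.0, -161.8]
contact_force: [-0.6, -0.3, -0.4]
finger_gap: -0.0001
grip_force: 0.0
side pin_head 0.48 deg 20.8 r 0.179
side ring_center 0.65 deg 18.5 r 0.1488
side yellow 246 mid 15.5 med 14.9
top ring_center 0.51 deg 19.3 r 0.1564
top yellow 19 mid 19.2 med 19.7
```

```bash
R='' ; python3 -m handwheel '[{"translation":[0.0005,-0.0015,0],"angular":[0,0,0],"claw":255},{"translation":[0.0005,-0.0015,0],"angular":[0,0,0],"claw":255},{"translation":[0.0005,-0.0015,0],"angular":[0,0,0],"claw":255}]' | grep -E 'tcp|force'
python3 -m handwheel '[{"translation":[0.0005,-0.0015,0],"angular":[0,0,0],"claw":255},{"translation":[0.0005,-0.0015,0],"angular":[0,0,0],"claw":255}]' | grep -E 'tcp|force'
python3 -m handwheel '[{"translation":[0.0005,-0.0015,0],"angular":[0,0,0],"claw":255},{"translation":[0.0005,-0.0015,0],"angular":[0,0,0],"claw":255}]' | grep -E 'tcp|force'
python3 ang.py .012
```

```text
tcp_pos: [0.6119, 0.0213, 0.08]
contact_force: [0.1, -0.4, -0.9]
grip_force: 0.0
tcp_pos: [0.6129, 0.0183, 0.0798]
contact_force: [0.5, -1.3, -0.8]
grip_force: 0.0
tcp_pos: [0.6138, 0.0153, 0.0798]
contact_force: [0.1, -0.2, -0.1]
grip_force: 0.0
side pin_head 0.45 deg 18.6 r 0.1767
side ring_center 0.47 deg 21.7 r 0.1511
side yellow 246 mid 15.5 med 14.8
top ring_center 0.4 deg 17.8 r 0.1485
top yellow 23 mid 18.7 med 16.7
```

```bash
for i in 1 ; do python3 -m handwheel '[{"translation":[0.0005,-0.0015,0],"angular":[0,0,0],"claw":255},{"translation":[0,0,0],"angular":[0,0,0],"claw":255}]' | grep -E 'tcp|force'; done
python3 -m handwheel '[{"translation":[0.0005,-0.0015,0],"angular":[0,0,0],"claw":255},{"translation":[0,0,0],"angular":[0,0,0],"claw":255}]' | grep -E 'tcp|contact'
python3 -m handwheel '[{"translation":[0.0005,-0.0015,0],"angular":[0,0,0],"claw":255},{"translation":[0,0,0],"angular":[0,0,0],"claw":255}]' | grep -E 'tcp|contact'
python3 ang.py .012
```

```text
tcp_pos: [0.6143, 0.014, 0.0799]
contact_force: [-0.3, 1.3, 1.0]
grip_force: 0.3
tcp_pos: [0.6146, 0.013, 0.0797]
contact_force: [-2.0, 3.1, 0.5]
tcp_pos: [0.615, 0.0114, 0.0795]
contact_force: [-0.4, 3.4, 0.3]
side pin_head 0.5 deg 20.3 r 0.1788
side ring_center 0.4 deg 19.2 r 0.1569
side yellow 257 mid 16.4 med 15.7
top pin_head 0.51 deg 23.0 r 0.1657
top ring_center 0.47 deg 20.3 r 0.1429
top yellow 22 mid 19.4 med 16.9
```

```bash
python3 -m handwheel '[{"translation":[0.0005,-0.0013,0],"angular":[0,0,0],"claw":255},{"translation":[0,0,0],"angular":[0,0,0],"claw":255}]' | grep -E 'tcp|contact'
python3 -m handwheel '[{"translation":[0.0005,-0.0013,0],"angular":[0,0,0],"claw":255},{"translation":[0,0,0],"angular":[0,0,0],"claw":255}]' | grep -E 'tcp|contact'
python3 -m handwheel '[{"translation":[0.0005,-0.0013,0],"angular":[0,0,0],"claw":255},{"translation":[0,0,0],"angular":[0,0,0],"claw":255}]' | grep -E 'tcp|contact'
python3 ang.py .012
```

```text
tcp_pos: [0.6157, 0.0098, 0.0797]
contact_force: [-0.4, 2.9, -0.4]
tcp_pos: [0.6163, 0.0083, 0.0797]
contact_force: [-1.2, 2.8, -1.6]
tcp_pos: [0.6167, 0.0063, 0.0796]
contact_force: [-0.2, -0.8, -0.8]
side pin_head 0.44 deg 20.5 r 0.1679
side ring_center 0.39 deg 18.8 r 0.1435
side yellow 244 mid 20.1 med 19.5
top pin_head 0.39 deg 27.2 r 0.1743
top ring_center 0.43 deg 22.8 r 0.151
top yellow 24 mid 23.4 med 22.0
```

```bash
python3 pic.py a6; python3 ang.py 0
```

```text
side pin_head 0.67 deg 24.1 r 0.1734
side ring_center 0.48 deg 22.8 r 0.1511
side yellow 246 mid 20.3 med 19.5
top pin_head 0.48 deg 26.9 r 0.1728
top ring_center 0.35 deg 26.9 r 0.1585
top yellow 25 mid 23.7 med 22.5
```

View pics/a6.png

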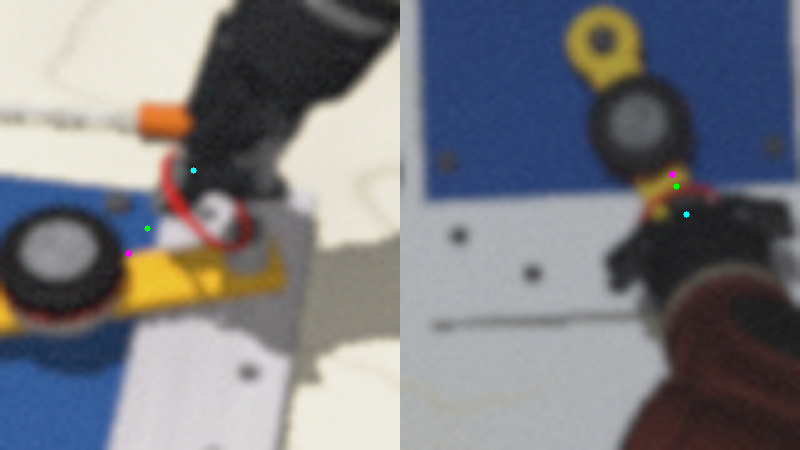

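```bash
python3 look.py; python3 look.py; python3 st.py
```

```text
pin_head [(0.43, array([317.9, 204. ])), (0.54, array([342.6, 208.1]))] [ 0.5679 -0.0203  0.0748]
ring_center [(0.61, array([312.9, 200.7])), (0.57, array([333.1, 204.5]))] [ 0.5838 -0.0029  0.1027]
red px side 92 302 340 196 228
pin_head [(0.37, array([318.1, 203.2])), (0.61, array([339.8, 211.4]))] [ 0.574  -0.0209  0.0585]
ring_center [(0.61, array([311.1, 201.1])), None] 
red px side 91 300 340 196 228
17.7333 [-21.2408 -26.1195 -42.8721  49.1688  18.3047 -35.4124] [0.6168 0.0071 0.0799] z [ 0.4748  0.1524 -0.8668] y [-0.3101  0.9507 -0.0027] tip [0.6272 0.0105 0.0608] F [-0.0212 -0.3303  0.3775]
```

Consistent with the pin home: ring z is about 0.103, the angle is about 20° from the start, and the hole left free shows at side crop (248,372). I re-centre the finger in the ring and withdraw along its axis.

```bash
python3 -m handwheel '[{"translation":[-0.003,0.0005,-0.0012],"angular":[0,0,0],"claw":255},{"translation":[-0.003,0.0005,-0.0012],"angular":[0,0,0],"claw":255},{"translation":[-0.003,0.0005,-0.0012],"angular":[0,0,0],"claw":255},{"translation":[0,0,0],"angular":[0,0,0],"claw":255}]'| grep -E 'tcp|contact'
python3 -m handwheel '[{"translation":[-0.0024,-0.0008,0.0043],"angular":[0,0,0],"claw":255},{"translation":[-0.0024,-0.0008,0.0043],"angular":[0,0,0],"claw":255},{"translation":[-0.0024,-0.0008,0.0043],"angular":[0,0,0],"claw":255},{"translation":[-0.0024,-0.0008,0.0043],"angular":[0,0,0],"claw":255}]'| grep -E 'tcp|contact'
python3 -m handwheel '[{"translation":[-0.0024,-0.0008,0.0043],"angular":[0,0,0],"claw":255},{"translation":[-0.0024,-0.0008,0.0043],"angular":[0,0,0],"claw":255},{"translation":[-0.0024,-0.0008,0.0043],"angular":[0,0,0],"claw":255},{"translation":[-0.0024,-0.0008,0.0043],"angular":[0,0,0],"claw":255}]'| grep -E 'tcp|contact'
python3 -m handwheel '[{"translation":[-0.0048,-0.0016,0.0086],"angular":[0,0,0],"claw":255},{"translation":[-0.0048,-0.0016,0.0086],"angular":[0,0,0],"claw":255},{"translation":[-0.0048,-0.0016,0.0086],"angular":[0,0,0],"claw":255},{"translation":[-0.0048,-0.0016,0.0086],"angular":[0,0,0],"claw":255},{"translation":[0,0,0],"angular":[0,0,0],"claw":255}]'| grep -E 'tcp|contact|time'
python3 st.py; python3 look.py
```

```text
tcp_pos: [0.607, 0.0089, 0.0756]
contact_force: [0.1, -0.3, -0.5]
tcp_pos: [0.5982, 0.0052, 0.0944]
contact_force: [-0.0, 0.3, 0.0]
tcp_pos: [0.5884, 0.0021, 0.1112]
contact_force: [-0.2, 0.3, -0.1]
time: 19.15
tcp_pos: [0.5697, -0.0048, 0.1474]
contact_force: [0.3, -0.1, 0.5]
19.15 [-25.2169 -37.7438 -43.583   61.1845  19.8827 -39.2536] [ 0.5697 -0.0048  0.1474] z [ 0.477   0.1513 -0.8658] y [-0.3098  0.9508 -0.0045] tip [ 0.5802 -0.0014  0.1283] F [ 0.3452 -0.1223  0.5205]
pin_head [(0.42, array([318. , 205.2])), (0.57, array([337.9, 210.3]))] [ 0.5733 -0.0202  0.0625]
ring_center [(0.41, array([312.3, 201.6])), (0.48, array([339.3, 208.3]))] [ 0.5737 -0.0014  0.0932]
red px side 80 300 340 195 228
```

```bash
python3 -m handwheel '[{"translation":[0,0,0.006],"angular":[0,0,0],"claw":255},{"translation":[0,0,0.012],"angular":[0,0,0],"claw":255},{"translation":[0,0,0.015],"angular":[0,0,0],"claw":255},{"translation":[0,0,0.015],"angular":[0,0,0],"claw":255},{"translation":[0,0,0.015],"angular":[0,0,0],"claw":255},{"translation":[0,0,0.015],"angular":[0,0,0],"claw":255},{"translation":[0,0,0.015],"angular":[0,0,0],"claw":255},{"translation":[0,0,0.012],"angular":[0,0,0],"claw":255},{"translation":[0,0,0.006],"angular":[0,0,0],"claw":255},{"translation":[0,0,0],"angular":[0,0,0],"claw":255}]'| grep -E 'tcp|contact|time'
python3 ang.py 0; python3 ang.py .012
python3 - <<'E'
from h import *
s=manip.snapshot("side");t=manip.snapshot("top")
a=cv2.resize(s["color"][165:255,270:350],(400,450),interpolation=cv2.INTER_CUBIC);b=cv2.resize(t["color"][140:230,260:340],(400,450),interpolation=cv2.INTER_CUBIC)
cv2.imwrite("pics/a7.png",np.hstack([a,b])[:,:,::-1])
for n in("pin_head","ring_center"):
    a=manip.mark_of(t,n);b=manip.mark_of(s,n)
    if a and b: print(n,tri(t,a[0]["xy"],s,b[0]["xy"]).round(4))
E
```

```text
time: 20.28
tcp_pos: [0.5701, -0.0044, 0.2586]
contact_force: [0.0, 0.1, 1.1]
side pin_head 0.56 deg 25.9 r 0.1821
side ring_center 0.49 deg 23.4 r 0.153
side yellow 260 mid 20.3 med 19.7
top pin_head 0.64 deg 29.3 r 0.1737
top ring_center 0.43 deg 23.7 r 0.1511
top yellow 74 mid 23.7 med 22.9
side pin_head 0.62 deg 19.4 r 0.1664
side ring_center 0.62 deg 21.0 r 0.151
side yellow 258 mid 20.1 med 19.7
top pin_head 0.53 deg 26.8 r 0.1698
top ring_center 0.58 deg 22.2 r 0.1536
top yellow 75 mid 23.7 med 23.1
pin_head [ 0.572  -0.0195  0.0703]
ring_center [ 0.5819 -0.0048  0.1012]
```

View pics/a7.png

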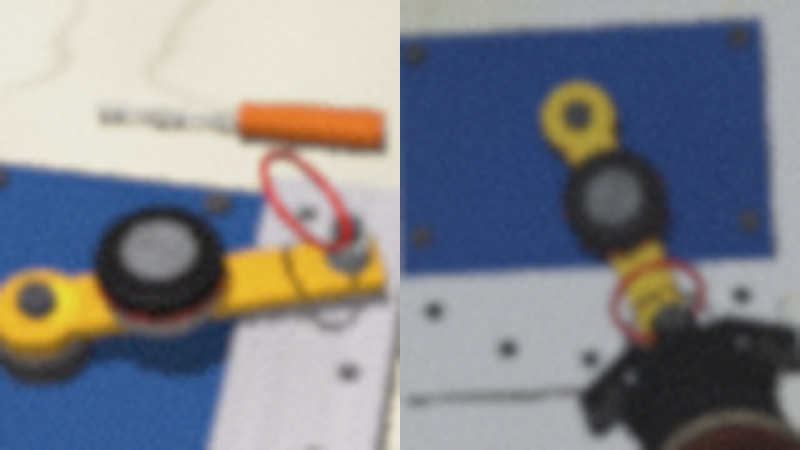

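The ring and pin stand clear of the robot. The top crop shows the empty middle hole at (590,360) and the arm one hole to the right. To be sure of the pin's height I fit the ring's circle to the red pixels.

```bash
cat > rf.py <<'E'
from h import *
from scipy.optimize import least_squares
s=manip.snapshot("side");t=manip.snapshot("top")
def hull(c,x0,y0,x1,y1):
    c=cv2.cvtColor(c,cv2.COLOR_RGB2HSV)[y0:y1,x0:x1]; m=(((c[...,0]<6)|(c[...,0]>172))&(c[...,1]>90)&(c[...,2]>70)); 
    n,l,st,_=cv2.connectedComponentsWithStats(m.astype(np.uint8),connectivity=8); k=1+np.argmax(st[1:,4]); y,x=np.nonzero(l==k); return cv2.fitEllipse(cv2.convexHull(np.c_[x+x0,y+y0].astype(np.float32)))
b=np.linspace(0,2*np.pi,40)
def model(im,th,lift):
    f=np.array([np.cos(th),np.sin(th),0]);l=np.array([-f[1],f[0],0]);u=(f+[0,0,1])/2**.5
    c=np.r_[np.array([.723,.061])-.1475*f[:2],.105+lift]; X=c+.033*(np.cos(b)[:,None]*l+np.sin(b)[:,None]*u)
    q=np.c_[X,np.ones(40)]@P(im).T; return cv2.fitEllipse((q[:,:2]/q[:,2:]).astype(np.float32))
s0=cv2.imread("pics/s0.png")[:,:,::-1]
for nm,c,box in(("start",s0,(312,198,352,245)),("now",s["color"],(318,190,346,220))):
    e=hull(c,*box); print(nm,e)
    r=least_squares(lambda v:np.array(model(s,v[0],v[1])[0])-e[0],[.05 if nm=="start" else .4,0.],diff_step=1e-3); print(np.degrees(r.x[0]),r.x[1],model(s,*r.x))
E
python3 rf.py
```

```text
start ((333.29681396484375, 219.95179748535156), (11.301834106445312, 23.85517120361328), 155.52911376953125)
12.80563673662785 -0.02847321932801079 ((331.47119140625, 219.95973205566406), (13.499456405639648, 25.020971298217773), 147.06686401367188)
now ((326.5823669433594, 202.9380340576172), (13.21553897857666, 33.20040512084961), 128.55784606933594)
37.27550219872118 -0.028618006459558528 ((326.5823669433594, 202.9380340576172), (7.926341533660889, 24.02037811279297), 132.40548706054688)
```

```bash
python3 - <<'E'
from h import *
exec(open("rf.py").read().split("s0=")[0].replace("from h import *",""))
def pts(c,x0,y0,x1,y1):
    c=cv2.cvtColor(c,cv2.COLOR_RGB2HSV)[y0:y1,x0:x1]; m=(((c[...,0]<6)|(c[...,0]>170))&(c[...,1]>90)&(c[...,2]>70)); y,x=np.nonzero(m); return cv2.fitEllipse(cv2.convexHull(np.c_[x+x0,y+y0].astype(np.float32)))
s0=cv2.imread("pics/s0.png")[:,:,::-1]; t0=cv2.imread("pics/t0.png")[:,:,::-1]
for nm,sc,tc,bs,bt in(("start",s0,t0,(312,198,352,245),(270,190,330,222)),("now",s["color"],t["color"],(318,195,344,217),(300,188,325,210))):
    e=pts(sc,*bs); print(nm,"side",e)
    for d in((3,4) if nm=="start" else (22,23,24)): print("  deg",d,[np.round(model(s,np.radians(d),L)[0],1) for L in(0,.012)])
E
```

```text
start side ((330.9710693359375, 220.06704711914062), (15.821178436279297, 25.257286071777344), 147.84471130371094)
  deg 3 [array([330.6, 220.3]), array([330.6, 217.3])]
  deg 4 [array([330.8, 219.6]), array([330.8, 216.5])]
now side ((330.7198486328125, 205.00579833984375), (10.959507942199707, 24.792009353637695), 139.09300231933594)
  deg 22 [array([330.7, 206.1]), array([330.7, 203. ])]
  deg 23 [array([330.5, 205.4]), array([330.5, 202.3])]
  deg 24 [array([330.4, 204.7]), array([330.3, 201.6])]
```

```bash
python3 -c "
from cell import manip
print(manip.finish_job())"
```

```text
the job is handed in; nothing more can be done
None
```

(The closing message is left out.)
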